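Open the centrifuge and tighten its rotor nut

ROBOT

A 6-joint arm with a two-finger parallel gripper is mounted at the origin on the work surface. World frame = base frame: x ahead of the robot, y to its left, z up, the work surface at z = 0. Lengths are in m, angles in rad, forces in N, time in s.
With the tool pointing down it reaches from about 0.375 to 0.75 m from the base axis. Payload 9 kg.
Tool frame: the origin (TCP) lies between the finger pads; the fingertips stand arm.tip_reach ahead of it and the grasp point (between the pads) lies 11 mm behind it (arm.tip_reach is the distance from the TCP to the fingertips, in m); z points along the fingers, y is the direction in which the jaws open and shut (so a half turn about z gives the same grasp; the last joint's range is limited). The gripper opens to 85 mm and grips with 20 to 120 N. Pads are 22 mm wide; open, the fingers measure 114 mm over their backs; the gripper's body (76 mm by 85 mm) begins 54 mm behind the grasp point. The pads swing forward as they close: fully open they stand 13 mm farther back than shut.
Start: joints at [1.129, 0.104, 0.097, 1.564, 0, 1.353], TCP at [0.133, 0.585, 0.239] pointing down, gripper open.
Joint ranges: [-2.99, 2.99], [-0.84, 1.86], [-1.1, 1.16], [-1.84, 2.11], [-1.51, 1.56], [-3.14, 3.14]. Speed limits (rad/s): [2.22, 2.22, 2.57, 3.14, 3.14, 3.14].

INTERFACE

Orientations are given as a 3x3 rotation matrix whose columns are the frame's x, y, z axes.
In Python, from bench import arm gives the robot as it stands.
- The arm moves only by the tool move_arm, never from a script. Its argument "plan" is a list of rows, each a list of 2 entries, a list of its own where there are three numbers: the shift along the tool's x, y, z in mm, then the turn, a rotation vector about the tool's x, y, z in degrees. In form: [[[x, y, z], [wx, wy, wz]], ...]. A call has 1 to 10 rows; each row shifts and turns the commanded pose from where the row before left it, along the tool's axes as they then stand; what a row does not reach is not made up. A row lasts 1/10 s, in which the tool goes at most 50 mm and 8.59 degrees, less where a joint would pass 70% of its speed; a pose out of reach is approached as far as the arm can. A call is refused whole if a number of a shift passes 50 or a number of a turn 8.59, either way. A call with a gripper value outside its range is refused whole. "gripper" is the finger opening in mm, from 0 to 85.4, set as the call begins (left out, the last holds). The fingers move at their own pace and stop on an object; "force" is the grip in N (left out, the last holds). Time passes only in rows, so rows that do not move let the fingers close. It gives the time, the measured TCP pose, the force and the opening at its end, in the units of the state.
- arm.read_state(): the state, without advancing time (a new reading comes with each control period).
- arm.grab_frame(name): name is "scene" or "top" or "wrist"; returns the picture (400x640x3 uint8, blue, green, red); there is no depth.
- arm.get_calibration(name): a dict with "vfov" (degrees; the focal length in pixels is half the picture's height over the tangent of half this angle, whatever the lens; pixels are square), "cx", "cy" (the principal point, pixels), "T" (4x4, takes a point from camera to world coordinates). Camera axes: x right, y up, looking along -z (the intrinsics and any distortion apply to the point x, -y, -z); pixel columns grow to the right and rows downward; lengths in m; the calibration is good to about 2 mm. A picture is of the moment at which its call begins: read the wrist's pose just before it. get_calibration takes no time and is no camera call; for the wrist camera it gives the pose at the moment of the call.
- arm.hand_in(): hands the job in, once; it reports no verdict.
The state is a dict: "clock": time; "qpos": joint angles; "qvel": joint speeds; "joint_efforts": joint torques, N m; "eef_pos": TCP position; "ee_rot": TCP orientation; "contact_force": force on the tool from outside, world axes, zero at the start; "moment": the same for the moment, N m; "width": finger opening in m.
Only numpy, scipy, OpenCV 4.12 (cv2) and the standard library are available. Lean on these libraries where they do the work, as an engineer would, in place of code of your own. Each camera call takes 0.05 s, during which the arm holds its last target.

TASK

The rotor nut inside the bench centrifuge was left loose. Slide the safety catch on the front of the centrifuge fully open (to your left, as seen when facing its front), swing the lid up by its handle bar until it leans back past upright and stays, then turn the knurled rotor nut clockwise until it stops tight; leave catch and lid open. Do not force the lid while the catch is shut, and leave the bottles, tube rack and tip box around it where they stand.

Things in the scene. Friction and masses are not known exactly. Their poses are not given: they have to be found in the camera images.
- centrifuge: grey bench centrifuge, fixed, 200 deep x 240 wide x 115 mm high, white hinged lid on top. Origin on the bench below the rotor axis; x to its back (its front roughly faces the robot), y to the left seen facing its front, z up. Front face at x -70 mm, back +130. Under the lid a round chamber 124 mm across, open to z 115 mm; in it a flat rotor 108 mm across, top face at z 72 mm
- catch_knob (a point): centre of the catch's upright black round knob: 14 mm across, 28 mm tall, standing on the catch's flat steel tongue (14 mm below this point). 90 mm in front of the rotor axis, 148 mm above the bench, about 85 mm left or right of the machine's middle. The lid's top is at 136 mm
- catch (a joint): slide of the catch, m: 0 to 0.003 shut (tongue over the lid's ear), 0.024 fully open. It grows along the centrifuge's +y axis (left seen facing the front), on whichever side the catch is; about 2.5 N of friction, stays where it is left. The lid is free from 0.020 on
- lid_handle (a point): middle of the lid's handle: steel bar 10 mm thick, 80 mm long along the centrifuge's y, on stems at its ends, 30 mm free between bar and lid edge. Lid shut: 100 mm in front of the rotor axis, 127 mm above the bench, nothing below it, 25 mm clear of the front face. Can be hooked from below with tilted fingertips or pinched from above. Moves with the lid
- lid_hinge (a point): middle of the lid's hinge axis (along the centrifuge's y axis), 95 mm behind the rotor axis, 118 mm above the bench. The handle bar swings about it at a radius of 195 mm (9 mm above the hinge when shut)
- lid (a joint): lid angle, rad: 0 shut, 1.57 upright, 1.85 on its rear stop. Lid 160 deep x 190 wide x 18 mm, 0.45 kg, light damped hinge: it sinks shut if let go well before upright, and stays or falls back to the stop when past upright (about 1.7)
- nut_center (a point): middle of the knurled dark steel rotor nut, 36 mm across, 32 mm tall, upright on the rotor axis in the chamber, about 90 mm above the bench (top about 16 mm above this point). Hidden by the shut lid. It sinks 1 mm per rad as it is tightened
- nut (a joint): angle of the rotor nut, rad, growing clockwise seen from above; starts between 0 and 1.4 (loose); firm stop at 2.8 = tight. Turns with about 0.06 N m of friction and stays where it is left
- amber_bottle: bystander: amber glass bottle, 60 mm across, 150 mm tall, standing; origin under its centre
- white_bottle: bystander: white plastic bottle, 54 mm across, 130 mm tall, standing; origin under its centre
- tube_rack: bystander: blue tube rack, 190 x 75 mm (long along its x), 72 mm high with its tubes; origin under its centre
- tip_box: bystander: orange box of pipette tips, 120 x 85 mm, 62 mm high; origin under its centre
- rest_pad: plain grey bracket without a knob, 20 x 32 x 36 mm, on the front face about 85 mm right or left of the middle (z 80 to 116 mm), a rest for the lid; the catch's bracket is on the other side, which side varies. Nothing to do here. Origin at its foot on the front face

How it is judged:
On the way, in this order (a step that is already met when the one before it is completed fails the run):
1. the catch is slid open while the lid is still shut (value of joint catch above 0.02 m and value of joint lid below 0.1 rad), for 0.1 s.
2. the lid is swung back past upright (value of joint lid above 1.62 rad), for 0.2 s.
3. the rotor nut is turned clockwise until tight (value of joint nut above 2.7 rad), for 0.2 s.
At the end, for the whole second after the job is handed in: The nut is within 0.1 rad of its tight stop (2.8), the lid is at rest leaning back past upright (over 1.62 rad), the catch is still open (over 18 mm), and bottles, tube rack and tip box stand within 30 mm of where they were (value of joint nut above 2.7 rad and value of joint lid above 1.62 rad and value of joint catch above 0.018 m and velocity of joint lid between -0.1 and 0.1 rad/s and distance of each of amber_bottle, white_bottle, tube_rack, tip_box from where it was at the start of the episode below 0.03 m); the robot touches nothing.
It fails at once if the lid is forced up while the catch is shut (value of joint lid above 0.1 rad and value of joint catch below 0.012 m).
It fails at once if a bottle, the tube rack or the tip box is shoved more than 30 mm or tipped (distance of any of amber_bottle, white_bottle, tube_rack, tip_box from where it was at the start of the episode above 0.03 m or angle between any of amber_bottle, white_bottle's own z axis and vertical above 0.5 rad).
It also fails if it takes over 67 s, if anything falls off the work surface, if the arm or the gripper's body presses on something with over 40 N, if the wrist force passes 120 N, or if a joint passes its speed limit or range.

## Working session

There is one attempt and no reset: what is moved stays moved. The work goes in short steps, Python scripts to look and compute and a tool call to move; the robot and the scene stay as the last step left them, time stands still between calls to the robot, and variables do not carry over. Pictures are saved under pics/ and viewed, and the job is handed in when it is done.

Besides the shell and the picture viewer there is one more tool, called after "Request:" as a command line: name --argument value ..., lists and objects as JSON in quotes. move_arm: Moves the arm, as the interface text tells. Its arguments: {"type":"object","properties":{"plan":{"type":"array"},"gripper":{"type":"number"},"force":{"type":"number"}},"required":["plan"]}

```bash
ls; mkdir -p pics
python3 - <<'E'
from bench import arm
import cv2,numpy as np
np.set_printoptions(precision=4,suppress=True)
s=arm.read_state();print(s);print(arm.tip_reach)
for n in("scene","top","wrist"):
    c=arm.get_calibration(n);print(n,c)
    cv2.imwrite(f"pics/{n}0.png",arm.grab_frame(n))
E
```

```text
pics
{'clock': 0.0, 'qpos': array([ 1.1293,  0.1047,  0.0965,  1.5639, -0.    ,  1.3531]), 'qvel': array([-0.0004, -0.0014, -0.0014,  0.0005, -0.0003,  0.0005]), 'joint_efforts': array([ -0.0005, -55.6927,  50.3655,   0.0167,  -0.0005,  -0.    ]), 'eef_pos': array([0.133 , 0.5847, 0.2385]), 'ee_rot': array([[-0.9751,  0.2219, -0.0006],
       [ 0.2219,  0.9751, -0.0012],
       [ 0.0003, -0.0013, -1.    ]]), 'contact_force': array([ 0.3206,  0.8523, -0.6212]), 'moment': array([-0.0165, -0.0227, -0.0229]), 'width': 0.08520142201172513}
0.008
scene {'vfov': 57.68554339900901, 'cx': 328.3070612437225, 'cy': 201.7279642200403, 'T': array([[ 0.1934, -0.7605,  0.6199,  0.9849],
       [ 0.9811,  0.1549, -0.1161, -0.0221],
       [-0.0077,  0.6306,  0.7761,  0.7092],
       [ 0.    ,  0.    ,  0.    ,  1.    ]])}
top {'vfov': 57.247723343518224, 'cx': 318.26049004582956, 'cy': 202.51421744978694, 'T': array([[-0.0563,  0.9731, -0.2235,  0.3566],
       [-0.9984, -0.0548,  0.0133,  0.0537],
       [ 0.0007,  0.2239,  0.9746,  0.8667],
       [ 0.    ,  0.    ,  0.    ,  1.    ]])}
wrist {'vfov': 60.88846072518631, 'cx': 314.3725939336771, 'cy': 202.45447317259473, 'T': array([[ 0.2215, -0.925 , -0.3087,  0.0536],
       [ 0.9752,  0.2103,  0.0695,  0.6029],
       [ 0.0006, -0.3164,  0.9486,  0.3732],
       [ 0.    ,  0.    ,  0.    ,  1.    ]])}
```

View pics/scene0.png

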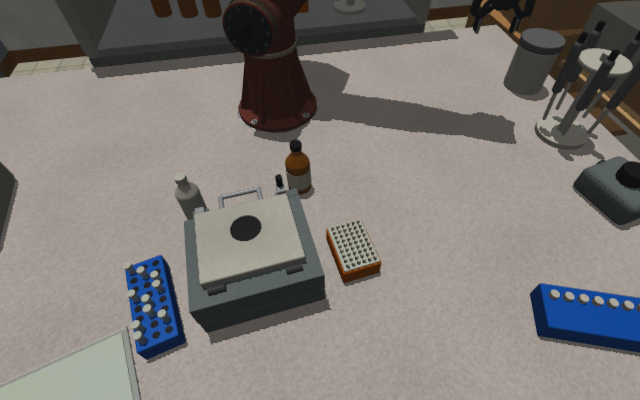

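View pics/top0.png

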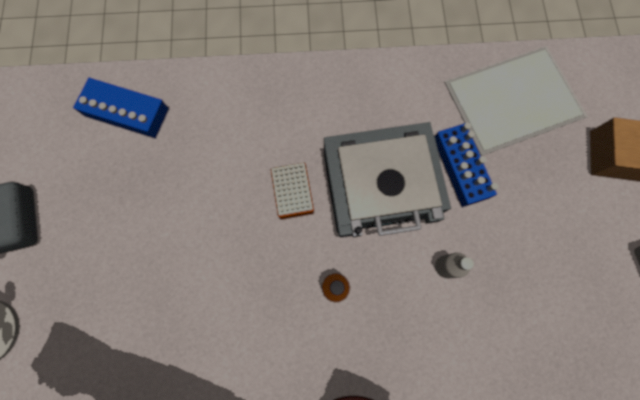

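View pics/wrist0.png

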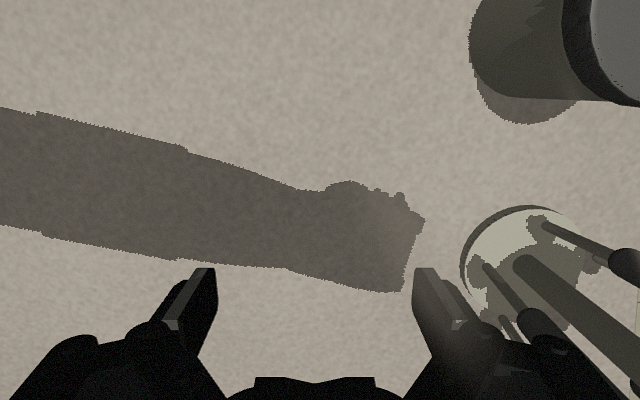

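Run:
```python
import cv2
i=cv2.imread("pics/top0.png")[110:310,260:510];cv2.imwrite("pics/topc.png",cv2.resize(i,None,fx=3,fy=3,interpolation=cv2.INTER_CUBIC))
i=cv2.imread("pics/scene0.png")[130:340,110:390];cv2.imwrite("pics/scenec.png",cv2.resize(i,None,fx=2.8,fy=2.8,interpolation=cv2.INTER_CUBIC))
```

```text
(no output)
```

View pics/topc.png

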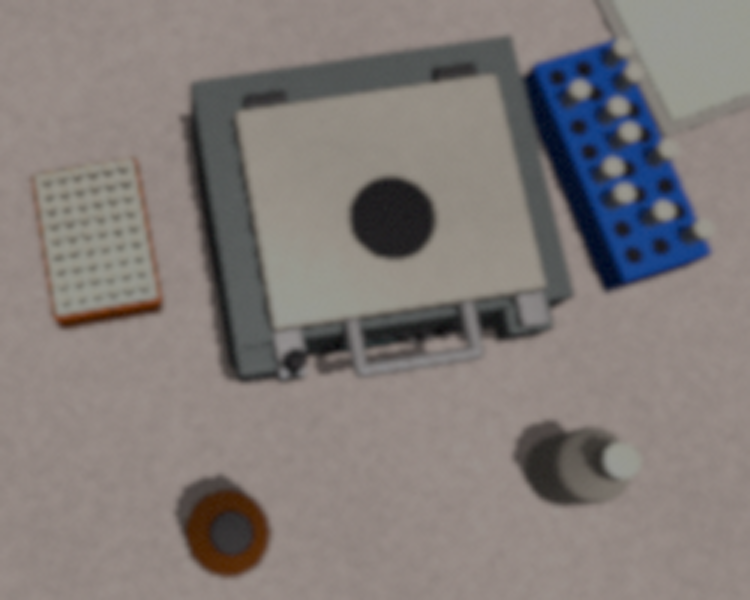

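View pics/scenec.png

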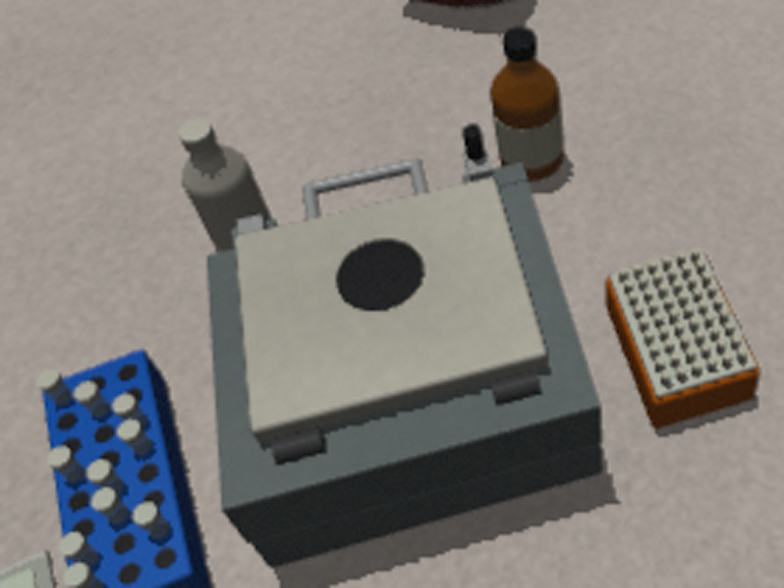

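```bash
cat > h.py <<'E'
import numpy as np,cv2
from scipy.optimize import least_squares
from bench import arm
np.set_printoptions(precision=4,suppress=True)
def proj(c,P):
    P=np.atleast_2d(P);T=c["T"];q=(P-T[:3,3])@T[:3,:3]
    f=200/np.tan(np.radians(c["vfov"]/2))
    return np.c_[c["cx"]+f*q[:,0]/-q[:,2],c["cy"]-f*q[:,1]/-q[:,2]]
def atz(c,uv,z):
    f=200/np.tan(np.radians(c["vfov"]/2));T=c["T"]
    d=T[:3,:3]@np.array([(uv[0]-c["cx"])/f,-(uv[1]-c["cy"])/f,-1])
    o=T[:3,3];return o+d*(z-o[2])/d[2]
E
cat > fit.py <<'E'
from h import *
ct=arm.get_calibration("top");cs=arm.get_calibration("scene")
t=lambda u,v:(260+(u+.5)/3-.5,110+(v+.5)/3-.5)
s=lambda u,v:(110+(u+.5)/2.8-.5,130+(v+.5)/2.8-.5)
D=[]
L=[(.095,.095),(.095,-.095),(-.065,-.095),(-.065,.095)]
for (x,y),a,b in zip(L,[(238,112),(500,75),(547,290),(272,330)],[(545,357),(258,432),(237,238),(497,180)]):
    D+=[(ct,(x,y,.136),t(*a)),(cs,(x,y,.136),s(*b))]
B=[(.13,.12),(.13,-.12),(-.07,-.12),(-.07,.12)]
for (x,y),a,b in zip(B,[(193,85),(512,38),(570,297),(238,347)],[(600,405),(222,507),(210,255),(523,170)]):
    D+=[(ct,(x,y,.115),t(*a)),(cs,(x,y,.115),s(*b))]
for y,a,b in [(.04,(358,370),(418,165)),(-.04,(480,353),(308,188))]:
    D+=[(ct,(-.1,y,.127),t(*a)),(cs,(-.1,y,.127),s(*b))]
def W(p,P):
    c,s_=np.cos(p[2]),np.sin(p[2]);return np.array([p[0]+c*P[0]-s_*P[1],p[1]+s_*P[0]+c*P[1],P[2]])
def r(p): return np.concatenate([(proj(c,W(p,P))[0]-uv) for c,P,uv in D])
o=least_squares(r,[.55,-.05,0],loss="soft_l1")
print(o.x,np.degrees(o.x[2]))
print(r(o.x).reshape(-1,2))
p=o.x
print("axis",p, "knob nominal",W(p,(-.09,.085,.162)))
print("knob top",atz(ct,t(293,352),.162),atz(cs,s(473,130),.162))
c,sn=np.cos(p[2]),np.sin(p[2]);R=np.array([[c,sn],[-sn,c]])
for n,a in (("top",atz(ct,t(293,352),.162)),("sc",atz(cs,s(473,130),.162))): print(n,R@(a[:2]-p[:2]))
for n,a,z in(("amber",(232,532),.15),("white",(620,462),.13)):
    w=atz(ct,t(*a),z);print(n,w,R@(w[:2]-p[:2]))
for n,a,z in(("rackc",(695,255),.06),("rackc2",(535,70),.06),("tip",(45,320),.062),("tip",(155,305),.062),("tip",(135,160),.062)):
    w=atz(ct,t(*a),z);print(n,w,R@(w[:2]-p[:2]))
E
python3 fit.py
```

```text
[ 0.5578 -0.1064  0.0939] 5.382454848626831
[[-1.952  -0.4392]
 [ 0.4055 -0.9577]
 [-1.5745 -0.5973]
 [-4.0571  0.0071]
 [-0.463   0.0257]
 [-1.9174 -1.4539]
 [-0.5479  0.4143]
 [-1.3082 -1.8378]
 [-1.2477 -1.0995]
 [-0.4466  0.486 ]
 [-0.6072 -0.5493]
 [-1.3171  0.8948]
 [ 0.7665  0.394 ]
 [-1.9326 -0.291 ]
 [-1.546   0.6675]
 [ 1.2752  3.8383]
 [ 0.0067  0.6593]
 [-1.4383  0.0412]
 [-2.0905  0.492 ]
 [-0.0707  0.2056]]
axis [ 0.5578 -0.1064  0.0939] knob nominal [ 0.4602 -0.0302  0.162 ]
knob top [ 0.4652 -0.0289  0.162 ] [ 0.4606 -0.0275  0.162 ]
top [-0.0849  0.0858]
sc [-0.0894  0.0876]
amber [0.354  0.0176 0.15  ] [-0.1913  0.1425]
white [ 0.3846 -0.2431  0.13  ] [-0.1853 -0.1198]
rackc [ 0.5378 -0.3507  0.06  ] [-0.0428 -0.2413]
rackc2 [ 0.6939 -0.2492  0.06  ] [ 0.1221 -0.1549]
tip [0.515  0.1417 0.062 ] [-0.0193  0.251 ]
tip [0.5218 0.0594 0.062 ] [-0.0203  0.1684]
tip [0.6364 0.0688 0.062 ] [0.0947 0.167 ]
```

Request:
move_arm --plan '[[[-25,-31,-9],[0,0,0]],[[-25,-31,-9],[0,0,0]],[[-25,-31,-9],[0,0,0]],[[-25,-31,-9],[0,0,0]],[[-25,-31,-9],[0,0,0]],[[-25,-31,-9],[0,0,0]],[[-25,-31,-9],[0,0,0]],[[-25,-31,-9],[0,0,0]],[[-25,-31,-9],[0,0,0]],[[-25,-31,-9],[0,0,0]]]'

```text
clock: 1.15
eef_pos: [0.3084, 0.2258, 0.3296]
ee_rot: [[-0.975, 0.222, 0.0], [0.222, 0.975, 0.0], [-0.0, 0.0, -1.0]]
contact_force: [0.5, 0.8, 0.3]
width: 0.0851
```

Request:
move_arm --plan '[[[-25,-31,0],[0,0,0]],[[-25,-31,0],[0,0,0]],[[-25,-31,0],[0,0,0]],[[-25,-31,0],[0,0,0]],[[-25,-31,0],[0,0,0]],[[-25,-31,0],[0,0,0]],[[-25,-31,0],[0,0,0]],[[0,0,0],[0,0,-6]],[[0,0,0],[0,0,-6]],[[0,0,0],[0,0,-6]]]' --gripper 45

```text
clock: 2.15
eef_pos: [0.4306, -0.0235, 0.329]
ee_rot: [[-0.996, -0.094, -0.001], [-0.094, 0.996, 0.0], [0.001, 0.0, -1.0]]
contact_force: [0.5, 0.3, -0.5]
width: 0.045
```

Request:
move_arm --plan '[[[0,0,0],[0,0,0]],[[0,0,0],[0,0,0]]]'

```text
clock: 2.35
eef_pos: [0.4306, -0.0231, 0.3292]
ee_rot: [[-0.996, -0.087, -0.0], [-0.087, 0.996, 0.0], [0.0, 0.0, -1.0]]
contact_force: [1.0, -0.4, -0.3]
width: 0.0451
```

Run:
```python
from h import *
import pickle
c=arm.get_calibration("wrist");im=arm.grab_frame("wrist")
cv2.imwrite("pics/w1.png",im);pickle.dump(c,open("w1.pkl","wb"))
s=arm.read_state();print(s["clock"],s["eef_pos"],s["ee_rot"],s["width"],s["contact_force"])
```

```text
2.4 [ 0.4305 -0.023   0.3292] [[-0.9962 -0.0875 -0.0001]
 [-0.0875  0.9962  0.0001]
 [ 0.0001  0.0001 -1.    ]] 0.04517234708269162 [-1.3946  0.1362  0.3042]
```

View pics/w1.png

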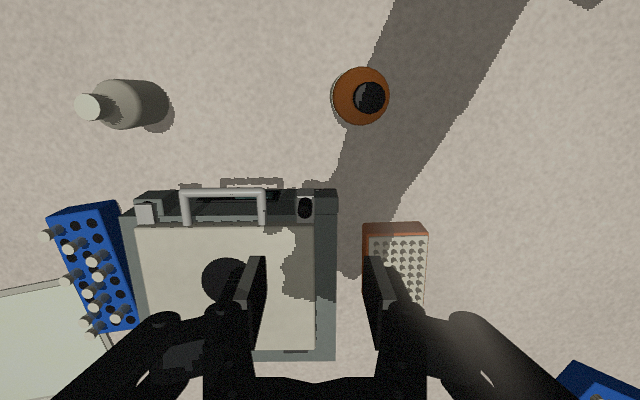

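Run:
```python
from h import *
i=cv2.imread("pics/w1.png")[160:250,110:350];cv2.imwrite("pics/w1c.png",cv2.resize(i,None,fx=3.3,fy=3.3,interpolation=cv2.INTER_CUBIC))
```

```text
(no output)
```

View pics/w1c.png

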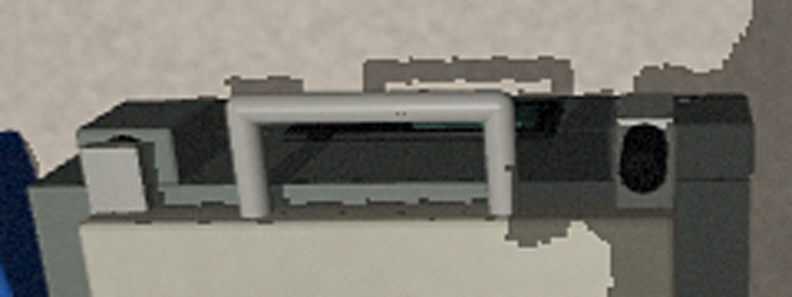

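Run:
```python
from h import *
import pickle
c=pickle.load(open("w1.pkl","rb"));print(c["T"][:3,3])
k=lambda u,v:(110+(u+.5)/3.3-.5,160+(v+.5)/3.3-.5)
for n,uv,z in(("ktop",k(643,173),.162),("kmid",k(643,157),.148),("kbase",k(643,141),.134),("bar",k(371,110),.127),("barL",k(505,112),.127),("barR",k(237,112),.127),("lidFL",k(672,220),.136),("lidFR",k(80,220),.136)):
    w=atz(c,uv,z);print(n,w)
```

```text
[ 0.3494 -0.0303  0.4638]
ktop [ 0.4602 -0.0294  0.162 ]
kmid [ 0.4603 -0.0297  0.148 ]
kbase [ 0.4599 -0.0301  0.134 ]
bar [ 0.4595 -0.1158  0.127 ]
barL [ 0.4565 -0.0739  0.127 ]
barR [ 0.4638 -0.1575  0.127 ]
lidFL [ 0.4846 -0.0189  0.136 ]
lidFR [ 0.5009 -0.2046  0.136 ]
```

Request:
move_arm --plan '[[[-14,-5,20],[0,0,0]],[[-15,-5,40],[0,0,0]],[[0,0,40],[0,0,0]],[[0,0,30],[0,0,0]],[[0,0,20],[0,0,0]],[[0,0,15],[0,0,0]],[[0,0,10],[0,0,0]],[[0,0,5],[0,0,0]],[[0,0,0],[0,0,0]]]' --gripper 28 --force 25

```text
clock: 3.3
eef_pos: [0.4604, -0.0305, 0.1494]
ee_rot: [[-0.996, -0.09, 0.0], [-0.09, 0.996, 0.0], [-0.0, 0.0, -1.0]]
contact_force: [-0.1, 0.1, -0.2]
width: 0.028
```

Run:
```python
from h import *
im=arm.grab_frame("wrist");cv2.imwrite("pics/w2.png",im)
im=arm.grab_frame("scene")[130:260,130:350];cv2.imwrite("pics/s2.png",cv2.resize(im,None,fx=3,fy=3))
s=arm.read_state();print(s["clock"],s["eef_pos"],s["width"],s["contact_force"],arm.tip_reach)
```

```text
3.4 [ 0.4609 -0.0306  0.1502] 0.02800853351312243 [-0.626   0.1205  0.2277] 0.008
```

View pics/w2.png

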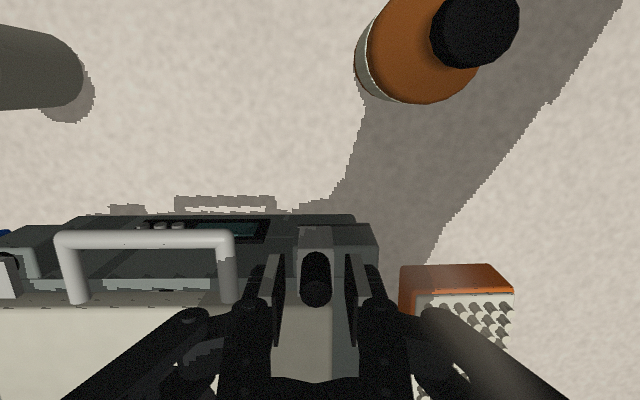

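View pics/s2.png

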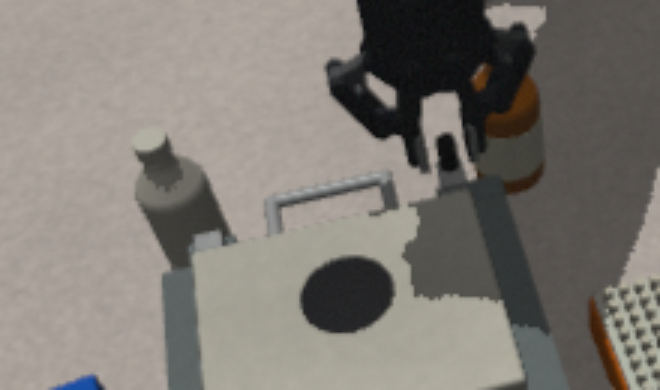

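The knob (wrist pixel 316,278) sits centred between the fingers. Next I'll close on it and slide it left.

Request:
move_arm --plan '[[[0,0,0],[0,0,0]],[[0,0,0],[0,0,0]],[[0,0,0],[0,0,0]],[[0,0,0],[0,0,0]]]' --gripper 8

```text
clock: 3.8
eef_pos: [0.4609, -0.0306, 0.1503]
ee_rot: [[-0.996, -0.09, 0.002], [-0.09, 0.996, -0.0], [-0.001, -0.0, -1.0]]
contact_force: [-0.2, 0.7, 5.8]
width: 0.0133
```

Request:
move_arm --plan '[[[0,3,0],[0,0,0]],[[0,4,0],[0,0,0]],[[0,4,0],[0,0,0]],[[0,4,0],[0,0,0]],[[0,4,0],[0,0,0]],[[0,2,0],[0,0,0]],[[0,2,0],[0,0,0]],[[0,0,0],[0,0,0]]]'

```text
clock: 4.6
eef_pos: [0.4587, -0.0079, 0.1503]
ee_rot: [[-0.996, -0.09, 0.001], [-0.09, 0.996, -0.001], [-0.001, -0.001, -1.0]]
contact_force: [-1.0, -0.4, 5.7]
width: 0.013
```

Request:
move_arm --plan '[[[0,1,0],[0,0,0]],[[0,1,0],[0,0,0]],[[0,0,0],[0,0,0]]]'

```text
clock: 4.9
eef_pos: [0.4586, -0.0068, 0.1503]
ee_rot: [[-0.996, -0.09, 0.001], [-0.09, 0.996, -0.003], [-0.001, -0.003, -1.0]]
contact_force: [-1.4, -6.4, 5.2]
width: 0.0127
```

Run:
```python
from h import *
im=arm.grab_frame("wrist");cv2.imwrite("pics/w3.png",im)
s=arm.read_state();print(s["clock"],s["eef_pos"],s["width"],s["contact_force"],arm.tip_reach)
```

```text
4.95 [ 0.4587 -0.0068  0.1503] 0.012735676563731297 [-2.1989 -6.3839  5.1358] 0.008
```

View pics/w3.png

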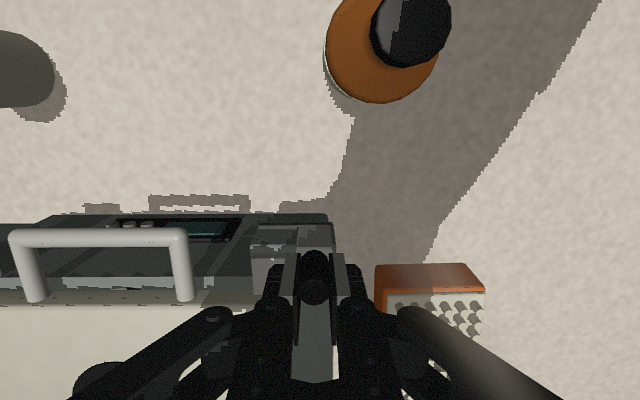

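Request:
move_arm --plan '[[[0,0,0],[0,0,0]],[[0,0,0],[0,0,0]],[[0,0,-10],[0,0,0]],[[0,0,-25],[0,0,0]],[[0,0,-40],[0,0,0]],[[0,0,-35],[0,0,0]],[[2.8,-35,-10],[0,0,0]],[[3,-37,0],[0,0,0]],[[3,-36,0],[0,0,0]],[[0,0,0],[0,0,-5]]]' --gripper 28

```text
clock: 5.95
eef_pos: [0.459, -0.1172, 0.2696]
ee_rot: [[-0.985, -0.174, 0.0], [-0.174, 0.985, -0.001], [0.0, -0.001, -1.0]]
contact_force: [0.4, 0.4, -0.6]
width: 0.028
```

Request:
move_arm --plan '[[[0,0,0],[0,0,-8.5]],[[0,0,0],[0,0,-8.5]],[[0,0,0],[0,0,-8.5]],[[0,0,0],[0,0,-8.5]],[[0,0,0],[0,0,-8.5]],[[0,0,0],[0,0,-8.5]],[[0,0,0],[0,0,-8.5]],[[0,0,0],[0,0,-8.5]],[[0,0,0],[0,0,-8.5]],[[0,0,0],[0,0,-8.5]]]' --gripper 20

```text
clock: 6.95
eef_pos: [0.4591, -0.1138, 0.2699]
ee_rot: [[0.096, -0.995, 0.0], [-0.995, -0.096, 0.0], [-0.0, -0.0, -1.0]]
contact_force: [0.2, -0.7, 0.2]
width: 0.0201
```

Request:
move_arm --plan '[[[0,0,0],[0,0,0]],[[0,0,0],[0,0,0]]]'

```text
clock: 7.15
eef_pos: [0.4591, -0.1139, 0.2697]
ee_rot: [[0.086, -0.996, 0.0], [-0.996, -0.086, 0.0], [-0.0, -0.0, -1.0]]
contact_force: [0.6, 1.0, -0.4]
width: 0.02
```

Run:
```python
from h import *
import pickle
c=arm.get_calibration("wrist");pickle.dump(c,open("w4.pkl","wb"))
im=arm.grab_frame("wrist");cv2.imwrite("pics/w4.png",im)
im=arm.grab_frame("scene")[130:260,130:350];cv2.imwrite("pics/s4.png",cv2.resize(im,None,fx=3,fy=3))
s=arm.read_state();print(s["clock"],s["eef_pos"],s["ee_rot"],s["width"],s["contact_force"],s["qpos"])
```

```text
7.25 [ 0.4591 -0.1139  0.2695] [[ 0.0869 -0.9962  0.0002]
 [-0.9962 -0.0869  0.0001]
 [-0.     -0.0002 -1.    ]] 0.02028502279265504 [0.0199 0.6706 0.1428] [-0.5207 -0.2742 -0.2064  1.6385  0.0001 -2.1785]
```

View pics/w4.png

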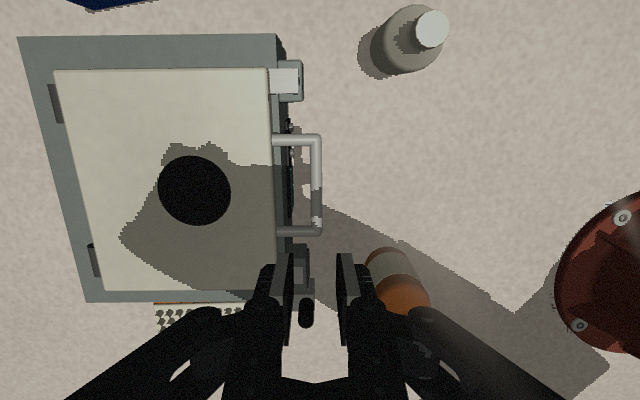

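View pics/s4.png

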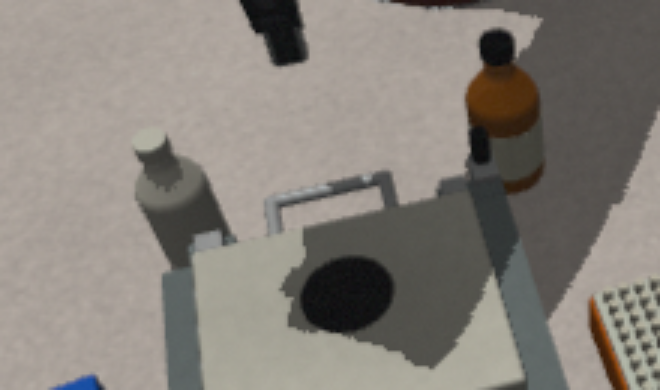

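Run:
```python
from h import *
import pickle
c=pickle.load(open("w4.pkl","rb"))
for uv in((317.5,140),(317.5,186),(317.5,232)): print(atz(c,uv,.127))
```

```text
[ 0.4603 -0.1557  0.127 ]
[ 0.4569 -0.1172  0.127 ]
[ 0.4531 -0.0751  0.127 ]
```

Request:
move_arm --plan '[[[2,0,30],[0,0,0]],[[0,0,40],[0,0,0]],[[0,0,30],[0,0,0]],[[0,0,15],[0,0,0]],[[0,0,8],[0,0,0]],[[0,0,0],[0,0,0]],[[0,0,0],[0,0,0]]]'

```text
clock: 7.95
eef_pos: [0.46, -0.1163, 0.1478]
ee_rot: [[0.09, -0.996, 0.002], [-0.996, -0.09, -0.001], [0.001, -0.002, -1.0]]
contact_force: [0.6, -0.3, -0.1]
width: 0.02
```

Run:
```python
from h import *
im=arm.grab_frame("wrist");cv2.imwrite("pics/w5.png",im)
s=arm.read_state();print(s["clock"],s["eef_pos"],s["width"],s["contact_force"])
```

```text
8.0 [ 0.4601 -0.1164  0.1479] 0.020181681175553016 [0.4807 0.8657 0.4595]
```

View pics/w5.png

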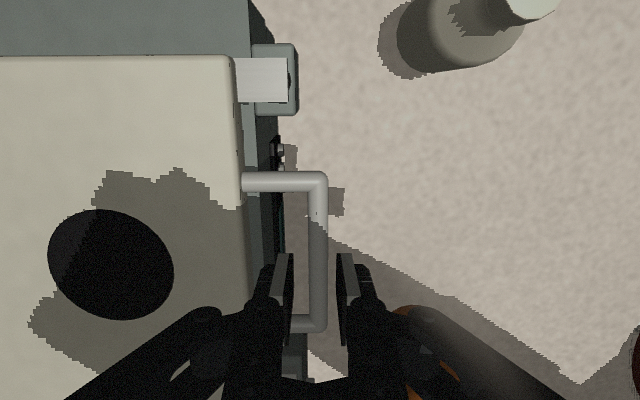

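Request:
move_arm --plan '[[[0,0,10],[0,0,0]],[[0,0,8],[0,0,0]],[[0,0,6],[0,0,0]],[[0,0,0],[0,0,0]]]'

```text
clock: 8.4
eef_pos: [0.4586, -0.1155, 0.121]
ee_rot: [[0.09, -0.996, -0.002], [-0.996, -0.09, 0.001], [-0.001, 0.002, -1.0]]
contact_force: [-0.6, 0.4, 0.2]
width: 0.0199
```

Request:
move_arm --plan '[[[0,0,0],[0,0,0]],[[0,0,0],[0,0,0]],[[0,0,0],[0,0,0]],[[0,0,0],[0,0,0]]]' --gripper 4 --force 40

```text
clock: 8.8
eef_pos: [0.4583, -0.1158, 0.122]
ee_rot: [[0.09, -0.996, -0.002], [-0.996, -0.09, 0.0], [-0.0, 0.002, -1.0]]
contact_force: [-4.8, -0.1, -1.6]
width: 0.0085
```

Run:
```python
from h import *
s=arm.read_state();print(s["clock"],s["eef_pos"],s["ee_rot"],s["width"],s["contact_force"])
R=s["ee_rot"]
# arc: centrifuge +x dir
yaw=np.radians(5.0);ex=np.array([np.cos(yaw),np.sin(yaw),0])
def pos(th): 
    f=th+np.arctan2(9,195); r=np.hypot(195,9)*1.0
    r=195
    return ex*(-r*np.cos(f)*1)+np.array([0,0,r*np.sin(f)])
ths=np.linspace(0,1.75,31)
prev=pos(0)
for t in ths[1:]:
    p=pos(t);d=(R.T@(p-prev));prev=p;print(round(t,3),np.round(d,1))
print(s["eef_pos"]*1000+pos(1.75)-pos(0))
```

```text
8.8 [ 0.4583 -0.1158  0.122 ] [[ 0.0901 -0.9959 -0.0022]
 [-0.9959 -0.0901  0.0003]
 [-0.0005  0.0022 -1.    ]] 0.008476042689629919 [-4.8181 -0.1308 -1.582 ]
0.058 [ -0.   -0.8 -11.3]
0.117 [ -0.   -1.5 -11.3]
0.175 [  0.   -2.1 -11.2]
0.233 [  0.   -2.8 -11. ]
0.292 [  0.   -3.4 -10.8]
0.35 [  0.   -4.1 -10.6]
0.408 [  0.   -4.7 -10.4]
0.467 [  0.   -5.3 -10.1]
0.525 [ 0.  -5.8 -9.8]
0.583 [ 0.  -6.4 -9.4]
0.642 [ 0.  -6.9 -9. ]
0.7 [ 0.  -7.5 -8.6]
0.758 [ 0.  -7.9 -8.1]
0.817 [ 0.  -8.4 -7.7]
0.875 [ 0.  -8.8 -7.2]
0.933 [ 0.  -9.2 -6.6]
0.992 [ 0.  -9.6 -6.1]
1.05 [ 0.  -9.9 -5.5]
1.108 [  0.  -10.3  -4.9]
1.167 [  0.  -10.5  -4.3]
1.225 [  0.  -10.8  -3.7]
1.283 [  0.  -11.   -3.1]
1.342 [  0.  -11.1  -2.4]
1.4 [  0.  -11.2  -1.8]
1.458 [  0.  -11.3  -1.1]
1.517 [  0.  -11.4  -0.4]
1.575 [  0.  -11.4   0.2]
1.633 [  0.  -11.3   0.9]
1.692 [  0.  -11.3   1.5]
1.75 [  0.  -11.2   2.2]
[695.8025 -94.9908 303.0781]
```

Request:
move_arm --plan '[[[0,-0.8,-11.3],[0,0,0]],[[0,-1.5,-11.3],[0,0,0]],[[0,-2.1,-11.2],[0,0,0]],[[0,-2.8,-11],[0,0,0]],[[0,-3.4,-10.8],[0,0,0]],[[0,-4.1,-10.6],[0,0,0]],[[0,-4.7,-10.4],[0,0,0]],[[0,-5.3,-10.1],[0,0,0]],[[0,0,0],[0,0,0]]]'

```text
clock: 9.7
eef_pos: [0.4836, -0.1133, 0.2116]
ee_rot: [[0.091, -0.996, -0.0], [-0.996, -0.091, -0.0], [0.0, 0.0, -1.0]]
contact_force: [-10.3, 1.8, 5.0]
width: 0.0082
```

Run:
```python
from h import *
im=arm.grab_frame("scene")[100:300,110:390];cv2.imwrite("pics/s6.png",cv2.resize(im,None,fx=2.5,fy=2.5))
s=arm.read_state();print(s["clock"],s["eef_pos"],s["width"],s["contact_force"])
```

```text
9.75 [ 0.4833 -0.1133  0.211 ] 0.008303754296215188 [-9.6833  0.5656  3.5407]
```

View pics/s6.png

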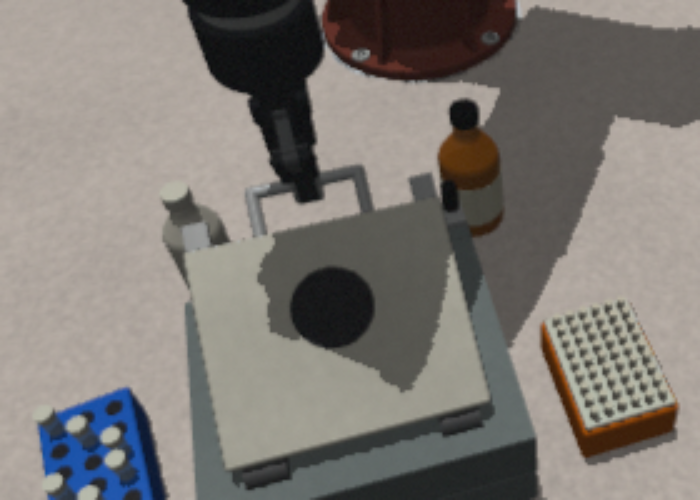

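Request:
move_arm --plan '[[[0,-5.8,-9.8],[0,0,0]],[[0,-6.4,-9.4],[0,0,0]],[[0,-6.9,-9],[0,0,0]],[[0,-7.5,-8.6],[0,0,0]],[[0,-7.9,-8.1],[0,0,0]],[[0,-8.4,-7.7],[0,0,0]],[[0,-8.8,-7.2],[0,0,0]],[[0,-9.2,-6.6],[0,0,0]]]'

```text
clock: 10.55
eef_pos: [0.5441, -0.1076, 0.2784]
ee_rot: [[0.091, -0.996, 0.0], [-0.996, -0.091, -0.0], [0.0, -0.0, -1.0]]
contact_force: [-10.1, 3.4, 9.9]
width: 0.0083
```

Request:
move_arm --plan '[[[0,-9.6,-6.1],[0,0,0]],[[0,-9.9,-5.5],[0,0,0]],[[0,-10.3,-4.9],[0,0,0]],[[0,-10.5,-4.3],[0,0,0]],[[0,-10.8,-3.7],[0,0,0]],[[0,-11,-3.1],[0,0,0]],[[0,0,0],[0,0,0]]]'

```text
clock: 11.25
eef_pos: [0.6076, -0.1018, 0.3056]
ee_rot: [[0.091, -0.996, 0.003], [-0.996, -0.091, 0.0], [-0.0, -0.003, -1.0]]
contact_force: [-2.7, 2.7, 6.0]
width: 0.0079
```

Run:
```python
from h import *
im=arm.grab_frame("scene")[50:300,110:390];cv2.imwrite("pics/s7.png",cv2.resize(im,None,fx=2.4,fy=2.4))
s=arm.read_state();print(s["clock"],s["eef_pos"],s["ee_rot"],s["width"],s["contact_force"],s["qpos"])
```

```text
11.3 [ 0.6072 -0.1018  0.3055] [[ 0.0912 -0.9958  0.0029]
 [-0.9958 -0.0912  0.0004]
 [-0.0001 -0.0029 -1.    ]] 0.008041753503642122 [-2.4791  2.8763  5.1158] [-0.3789  0.1781  0.2988  1.689   0.0014 -2.041 ]
```

View pics/s7.png

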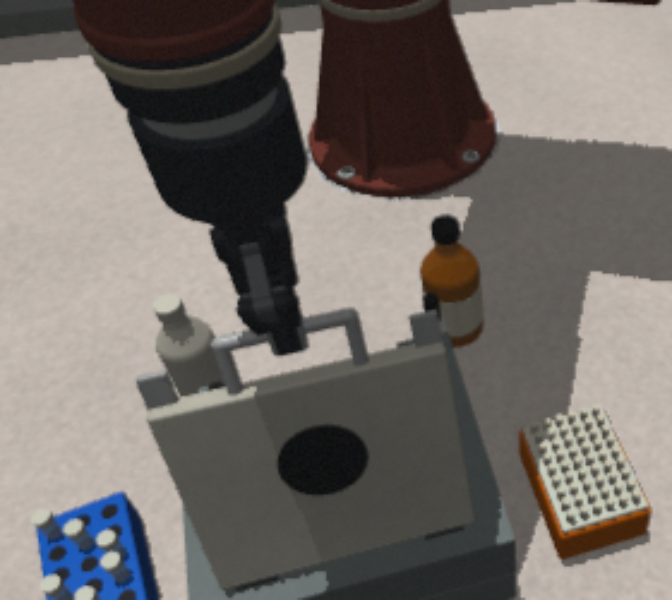

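Request:
move_arm --plan '[[[0,-11.1,-2.4],[0,0,0]],[[0,-11.2,-1.8],[0,0,0]],[[0,-11.3,-1.1],[0,0,0]],[[0,-11.4,-0.4],[0,0,0]],[[0,-11.4,0.2],[0,0,0]],[[0,-11.3,0.9],[0,0,0]],[[0,-11.3,1.5],[0,0,0]],[[0,-11.2,2.2],[0,0,0]],[[0,0,0],[0,0,0]],[[0,0,0],[0,0,0]]]'

```text
clock: 12.3
eef_pos: [0.6971, -0.0935, 0.3056]
ee_rot: [[0.091, -0.996, 0.003], [-0.996, -0.091, 0.001], [-0.001, -0.003, -1.0]]
contact_force: [1.8, 5.0, 3.8]
width: 0.0084
```

Run:
```python
from h import *
im=arm.grab_frame("scene")[50:300,110:390];cv2.imwrite("pics/s8.png",cv2.resize(im,None,fx=2.4,fy=2.4))
s=arm.read_state();print(s["clock"],s["eef_pos"],s["width"],s["contact_force"],s["qpos"])
```

```text
12.35 [ 0.6969 -0.0936  0.3056] 0.008089717189258692 [2.0978 4.7428 6.0289] [-0.3196  0.4839  0.6669  1.7512  0.0018 -1.9816]
```

View pics/s8.png

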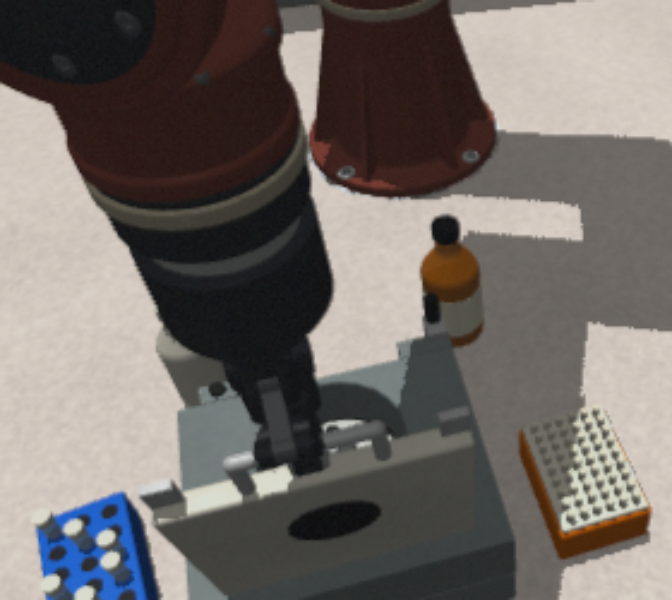

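Request:
move_arm --plan '[[[0,0,0],[0,0,0]],[[0,0,0],[0,0,0]],[[0,0,-5],[0,0,0]],[[0,0,-15],[0,0,0]],[[0,0,-15],[0,0,0]],[[0,0,-10],[0,0,0]],[[0,0,0],[0,0,0]]]' --gripper 26

```text
clock: 13.05
eef_pos: [0.6964, -0.0949, 0.3508]
ee_rot: [[0.09, -0.996, 0.002], [-0.996, -0.09, -0.001], [0.001, -0.002, -1.0]]
contact_force: [0.3, 0.2, 0.1]
width: 0.0259
```

Run:
```python
from h import *
im=arm.grab_frame("scene")[50:300,110:390];cv2.imwrite("pics/s9.png",cv2.resize(im,None,fx=2.4,fy=2.4))
s=arm.read_state();print(s["clock"],s["eef_pos"],s["width"],s["contact_force"],s["qpos"])
```

```text
13.1 [ 0.6964 -0.0948  0.3495] 0.02622011899175587 [ 0.3397  1.021  -0.9547] [-0.3207  0.5458  0.8321  1.856  -0.0001 -1.9815]
```

View pics/s9.png

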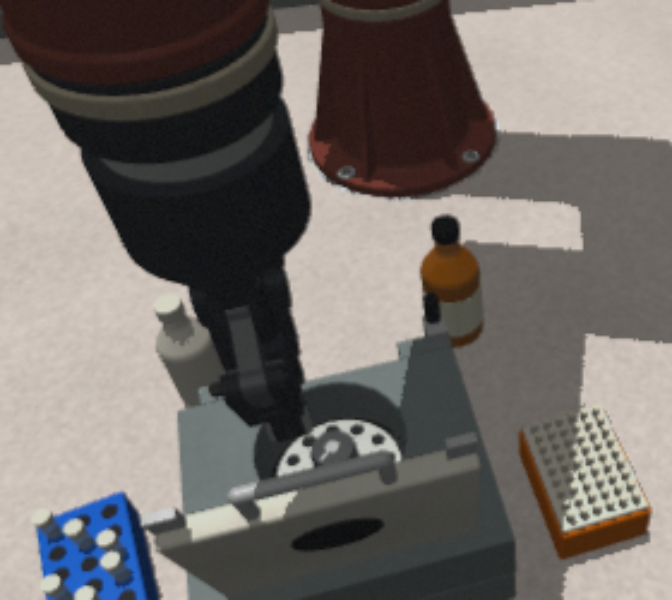

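Request:
move_arm --plan '[[[-5,15,0],[0,0,0]],[[-5,20,0],[0,0,0]],[[-5,20,0],[0,0,0]],[[-5,20,0],[0,0,0]],[[-5,20,0],[0,0,0]],[[-5,20,0],[0,0,0]],[[-5,20,0],[0,0,0]],[[0,0,0],[0,0,0]],[[0,0,0],[0,0,0]]]' --gripper 50

```text
clock: 14.0
eef_pos: [0.5585, -0.0718, 0.3485]
ee_rot: [[0.09, -0.996, 0.0], [-0.996, -0.09, 0.0], [-0.0, -0.0, -1.0]]
contact_force: [0.3, -0.9, 0.0]
width: 0.0504
```

Run:
```python
from h import *
import pickle
c=arm.get_calibration("wrist");pickle.dump(c,open("w10.pkl","wb"))
im=arm.grab_frame("wrist");cv2.imwrite("pics/w10.png",im)
s=arm.read_state();print(s["clock"],s["eef_pos"],s["width"],s["contact_force"],s["qpos"])
```

```text
14.05 [ 0.5588 -0.0719  0.3484] 0.04970726331059161 [-0.1145  0.2783 -0.4653] [-0.3601  0.0492  0.2407  1.7624  0.0001 -2.021 ]
```

View pics/w10.png

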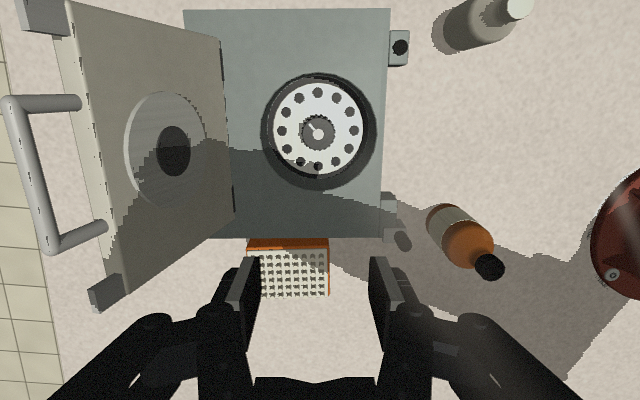

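Run:
```python
from h import *
import pickle
i=cv2.imread("pics/w10.png")[60:200,250:390];cv2.imwrite("pics/w10c.png",cv2.resize(i,None,fx=4,fy=4,interpolation=cv2.INTER_CUBIC))
c=pickle.load(open("w10.pkl","rb"))
for z in(.106,.09):print(atz(c,(318,133),z))
print(atz(c,(317.5,129),.072))
```

```text
[ 0.5578 -0.1072  0.106 ]
[ 0.5575 -0.1052  0.09  ]
[ 0.5582 -0.1077  0.072 ]
```

View pics/w10c.png

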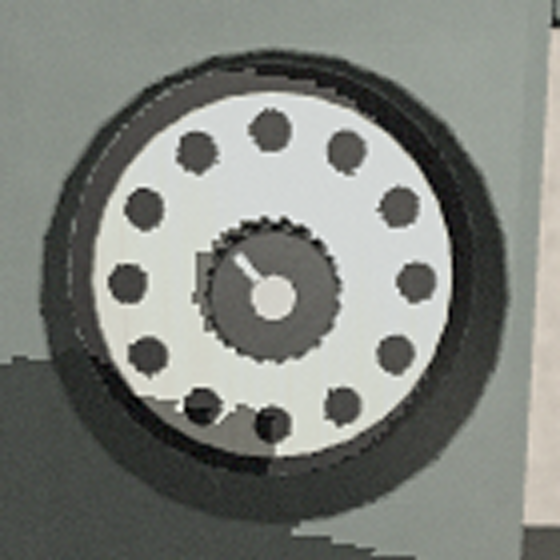

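Request:
move_arm --plan '[[[17,2,10],[0,0,0]],[[18,2,30],[0,0,0]],[[0,0,45],[0,0,0]],[[0,0,45],[0,0,0]],[[0,0,40],[0,0,0]],[[0,0,30],[0,0,0]],[[0,0,15],[0,0,0]],[[0,0,5],[0,0,0]],[[0,0,0],[0,0,0]],[[0,0,0],[0,0,0]]]'

```text
clock: 15.05
eef_pos: [0.5588, -0.1076, 0.1306]
ee_rot: [[0.09, -0.996, 0.002], [-0.996, -0.09, -0.001], [0.001, -0.002, -1.0]]
contact_force: [-0.5, 0.1, 0.7]
width: 0.05
```

Run:
```python
from h import *
im=arm.grab_frame("wrist");cv2.imwrite("pics/w11.png",im)
im=arm.grab_frame("scene")[50:300,110:390];cv2.imwrite("pics/s11.png",cv2.resize(im,None,fx=2.4,fy=2.4))
s=arm.read_state();print(s["clock"],s["eef_pos"],s["width"],s["contact_force"],s["moment"])
```

```text
15.15 [ 0.5588 -0.1074  0.1306] 0.049750568495376124 [-0.5381 -0.092  -0.1651] [ 0.0055 -0.0032 -0.021 ]
```

View pics/w11.png

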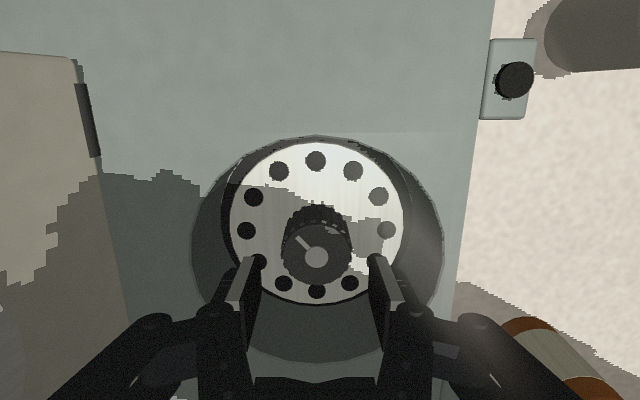

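View pics/s11.png

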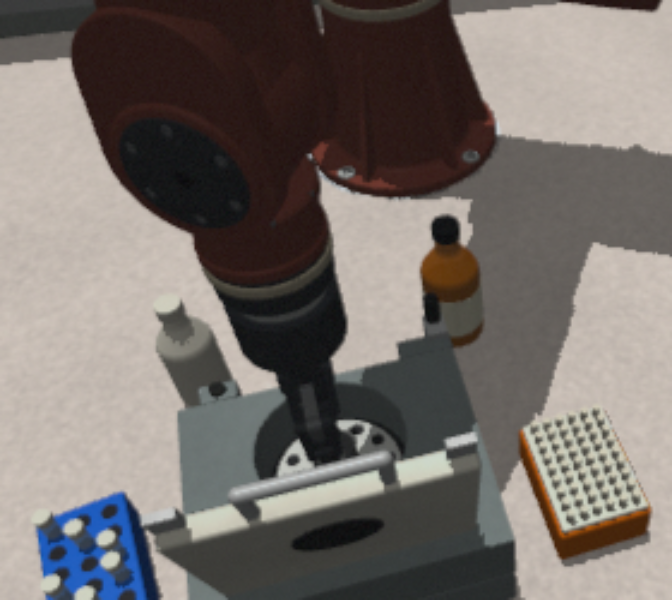

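Run:
```python
from h import *
c=arm.get_calibration("wrist");print(atz(c,(316.5,257),.106))
```

```text
[ 0.5575 -0.1056  0.106 ]
```

Request:
move_arm --plan '[[[0,0,15],[0,0,0]],[[0,0,12],[0,0,0]],[[0,0,9],[0,0,0]],[[0,0,5],[0,0,0]],[[0,0,2],[0,0,0]],[[0,0,0],[0,0,0]]]'

```text
clock: 15.75
eef_pos: [0.5576, -0.1069, 0.0856]
ee_rot: [[0.09, -0.996, -0.0], [-0.996, -0.09, 0.0], [-0.0, 0.0, -1.0]]
contact_force: [0.1, -0.2, 0.6]
width: 0.0501
```

Request:
move_arm --plan '[[[0,0,0],[0,0,0]],[[0,0,0],[0,0,0]],[[0,0,0],[0,0,0]],[[0,0,0],[0,0,0]]]' --gripper 28 --force 40

```text
clock: 16.15
eef_pos: [0.558, -0.1071, 0.0865]
ee_rot: [[0.09, -0.996, 0.0], [-0.996, -0.09, -0.0], [0.0, -0.0, -1.0]]
contact_force: [-2.9, -0.3, 5.2]
width: 0.0351
```

Gripped (35 mm, no rotor contact of note). I'm turning clockwise now, which is +tool z.

Request:
move_arm --plan '[[[0,0,0],[0,0,6]],[[0,0,0.1],[0,0,8]],[[0,0,0.1],[0,0,8]],[[0,0,0.1],[0,0,8]],[[0,0,0.1],[0,0,8]],[[0,0,0.1],[0,0,8]],[[0,0,0.1],[0,0,8]]]'

```text
clock: 16.85
eef_pos: [0.5578, -0.107, 0.0856]
ee_rot: [[-0.756, -0.654, 0.0], [-0.654, 0.756, -0.0], [-0.0, -0.0, -1.0]]
contact_force: [-2.5, -0.0, 3.0]
width: 0.0355
```

Run:
```python
from h import *
im=arm.grab_frame("wrist");cv2.imwrite("pics/w12.png",im)
s=arm.read_state();print(s["clock"],s["eef_pos"],s["ee_rot"][:,0],s["width"],s["contact_force"],s["moment"],s["qpos"])
```

```text
16.9 [ 0.5578 -0.107   0.0855] [-0.7619 -0.6477 -0.0001] 0.035068082479696235 [-2.9392  0.4708  3.8765] [ 0.0084  0.4648 -0.0433] [-0.4197  0.0368 -0.2529  1.2809 -0.     -1.1243]
```

View pics/w12.png

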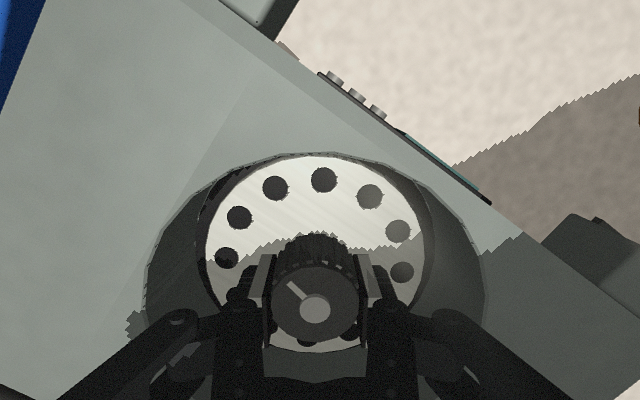

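Request:
move_arm --plan '[[[0,0,0.1],[0,0,8]],[[0,0,0.1],[0,0,8]],[[0,0,0.1],[0,0,8]],[[0,0,0.1],[0,0,8]],[[0,0,0],[0,0,0]]]'

```text
clock: 17.4
eef_pos: [0.5578, -0.107, 0.085]
ee_rot: [[-0.987, -0.16, 0.0], [-0.16, 0.987, -0.0], [-0.0, -0.0, -1.0]]
contact_force: [-1.8, 0.7, 3.4]
width: 0.0346
```

Run:
```python
from h import *
s=arm.read_state();print(s["clock"],s["eef_pos"],s["ee_rot"][:,0],s["width"],s["contact_force"],s["moment"],s["qpos"])
```

```text
17.4 [ 0.5578 -0.107   0.085 ] [-0.9871 -0.1598 -0.0001] 0.034620274103969444 [-1.8435  0.7012  3.4266] [ 0.0224  0.4138 -0.0499] [-0.4197  0.0372 -0.2534  1.28    0.     -0.5803]
```

Request:
move_arm --plan '[[[0,0,0.1],[0,0,8]],[[0,0,0.1],[0,0,8]],[[0,0,0.1],[0,0,8]],[[0,0,0],[0,0,0]]]'

```text
clock: 17.8
eef_pos: [0.5578, -0.1069, 0.0846]
ee_rot: [[-0.968, 0.253, 0.0], [0.253, 0.968, 0.0], [0.0, 0.0, -1.0]]
contact_force: [-1.9, 1.6, 2.4]
width: 0.0351
```

Run:
```python
from h import *
s=arm.read_state();print(s["clock"],s["eef_pos"],s["ee_rot"][:,0],s["width"],s["contact_force"],s["moment"],s["qpos"])
```

```text
17.8 [ 0.5578 -0.1069  0.0846] [-0.9675  0.2527  0.    ] 0.035140014349875 [-1.9134  1.6244  2.3553] [0.0909 0.3409 0.001 ] [-0.4197  0.0375 -0.254   1.2794  0.0002 -0.1643]
```

Request:
move_arm --plan '[[[0,0,0.1],[0,0,8]],[[0,0,0.1],[0,0,8]],[[0,0,0.1],[0,0,8]],[[0,0,0],[0,0,0]]]'

```text
clock: 18.2
eef_pos: [0.5582, -0.1072, 0.0845]
ee_rot: [[-0.783, 0.622, 0.001], [0.622, 0.783, -0.0], [-0.001, 0.0, -1.0]]
contact_force: [0.4, -0.7, 0.8]
width: 0.035
```

Run:
```python
from h import *
im=arm.grab_frame("wrist");cv2.imwrite("pics/w13.png",im)
s=arm.read_state();print(s["clock"],s["eef_pos"],s["ee_rot"][:,0],s["width"],s["contact_force"],s["moment"],s["qpos"])
```

```text
18.25 [ 0.5582 -0.1071  0.0845] [-0.7847  0.6199 -0.0008] 0.034936978838794756 [ 0.1114 -0.9944  1.1012] [-0.2067 -0.1061  0.3521] [-0.4197  0.0376 -0.254   1.2783  0.0001  0.2489]
```

View pics/w13.png

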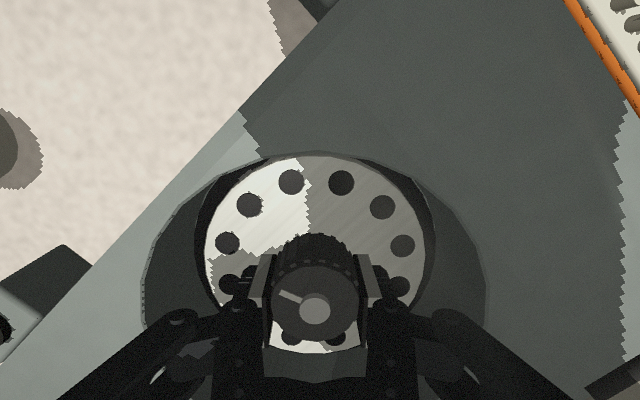

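Request:
move_arm --plan '[[[0,0,0],[0,0,0]],[[0,0,0],[0,0,5]],[[0,0,0],[0,0,5]],[[0,0,0],[0,0,0]],[[0,0,0],[0,0,0]]]' --force 70

```text
clock: 18.75
eef_pos: [0.5573, -0.1062, 0.0844]
ee_rot: [[-0.663, 0.748, -0.001], [0.748, 0.663, 0.001], [0.002, 0.0, -1.0]]
contact_force: [-3.4, 2.7, 6.8]
width: 0.0345
```

Run:
```python
from h import *
im=arm.grab_frame("wrist");cv2.imwrite("pics/w14.png",im)
s=arm.read_state();print(s["clock"],s["eef_pos"],s["ee_rot"][:,0],s["width"],s["contact_force"],s["moment"],s["qpos"])
```

```text
18.8 [ 0.5573 -0.1062  0.0844] [-0.6635  0.7482  0.0016] 0.03455637644233158 [-4.0039  3.6849  6.9145] [0.7006 0.9349 0.7405] [-0.4192  0.0373 -0.2544  1.2805  0.0007  0.4261]
```

View pics/w14.png

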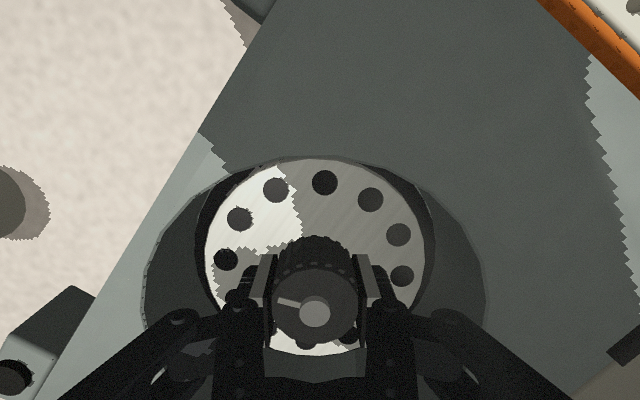

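The nut is against its stop: 0.74 N m, and it slips in the jaws. I'll release it and lift away.

Request:
move_arm --plan '[[[0,0,0],[0,0,0]],[[0,0,0],[0,0,0]],[[0,0,0],[0,0,0]],[[0,0,-10],[0,0,0]],[[0,0,-30],[0,0,0]],[[0,0,-45],[0,0,0]],[[0,0,-45],[0,0,0]],[[0,0,-45],[0,0,0]],[[0,0,-45],[0,0,0]],[[0,0,-30],[0,0,0]]]' --gripper 52

```text
clock: 19.8
eef_pos: [0.558, -0.1071, 0.3388]
ee_rot: [[-0.659, 0.752, 0.004], [0.752, 0.659, -0.002], [-0.004, 0.002, -1.0]]
contact_force: [0.5, -0.3, 0.6]
width: 0.0519
```

Request:
move_arm --plan '[[[20,0,0],[0,0,0]],[[25,0,0],[0,0,0]],[[0,0,0],[0,0,0]],[[0,0,0],[0,0,0]]]'

```text
clock: 20.2
eef_pos: [0.5282, -0.073, 0.3351]
ee_rot: [[-0.659, 0.752, 0.001], [0.752, 0.659, -0.001], [-0.001, 0.001, -1.0]]
contact_force: [0.2, -0.8, -0.7]
width: 0.0523
```

Run:
```python
from h import *
im=arm.grab_frame("wrist");cv2.imwrite("pics/w15.png",im)
im=arm.grab_frame("scene");cv2.imwrite("pics/s15.png",im)
cv2.imwrite("pics/t15.png",arm.grab_frame("top"))
s=arm.read_state();print(s["clock"],s["eef_pos"],s["ee_rot"][:,0],s["width"],s["contact_force"],s["moment"])
```

```text
20.35 [ 0.5284 -0.0736  0.3342] [-0.6582  0.7528  0.0001] 0.05187699300984156 [0.2456 0.0214 0.1892] [-0.0107 -0.0327  0.0275]
```

View pics/w15.png

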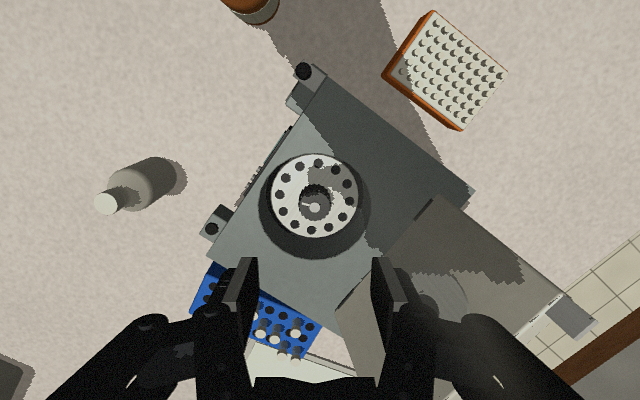

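View pics/s15.png

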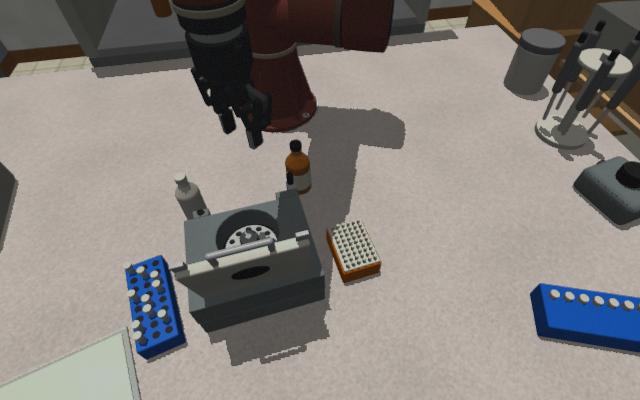

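View pics/t15.png

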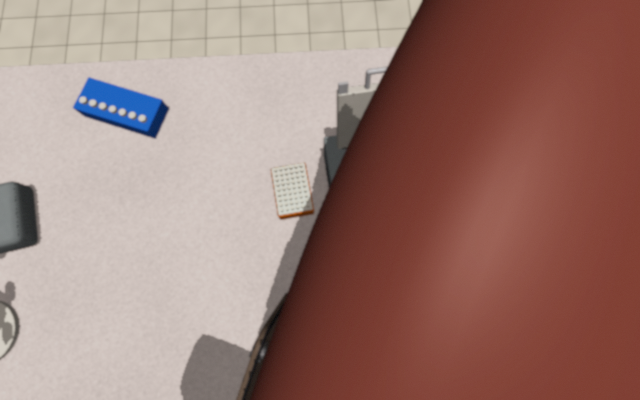

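```bash
python3 -c "
from bench import arm
print(arm.hand_in())"
```

```text
the job is handed in; nothing more can be done
None
```

I opened the catch, swung the lid back past upright, tightened the rotor nut and handed the job in at about 20 s. `hand_in` gives no verdict, so this rests on my own readings.

- **Catch:** I pinched the knob and slid it about 24 mm to the left, where it met its end stop (about 6 N). The last wrist picture shows it still open.
- **Lid:** I pinched the handle bar from above and followed the hinge arc to about 1.75 rad, then let go. It is still leaning back past upright in the last pictures.
- **Nut:** I gripped it and turned it clockwise about 2.1 rad, judged from the mark on its top. It then stopped firmly: torque rose from about 0.05 to 0.74 N m and the jaws slipped on it. The mark had not moved after I released it.
- **Bystanders:** The bottles, tube rack and tip box look unmoved in the last scene and wrist pictures. I did not measure their positions afterwards.
- **Arm:** It is clear of everything, with contact force near zero.

The last top picture was mostly blocked by the arm, so it confirmed little. No check failed; the pose estimates from different views differed by a few millimetres at most, and that did not affect the grasps.

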